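# Release the latched key of the sample changer

### The arm

A 6-joint arm with a two-finger parallel gripper is mounted at the origin on the work surface. World frame = base frame: x ahead of the robot, y to its left, z up, the work surface at z = 0. Lengths are in m, angles in rad, forces in N, time in s.
With the tool pointing down it reaches from about 0.35 to 0.85 m from the base axis. Payload 8.1 kg.
Tool frame: the origin (TCP) lies between the finger pads; the fingertips stand 11 mm ahead of it and the grasp point (between the pads) lies 8 mm behind it (robot.tips_ahead is the distance from the TCP to the fingertips, in m); z points along the fingers, y is the line along which they close (so a half turn about z gives the same grasp; the last joint's range is limited). The gripper opens to 93 mm and grips with 3 to 60 N. Pads are 15 mm wide; open, the fingers measure 128 mm over their backs; the gripper's body (75 mm by 188 mm) begins 65 mm behind the grasp point.
Start: joints at [-1.338, 0.13, 1.488, -0, 1.523, -0.085], TCP at [0.188, -0.57, 0.23] pointing down, gripper open.
Joint ranges: [-2.96, 2.96], [-0.89, 2.26], [0.02, 2.5], [-1.34, 4.48], [0, 2.73], [-2.66, 2.66]. Speed limits (rad/s): [2.39, 2.39, 2.79, 3.14, 3.14, 3.14].

### API

Orientations are given as a rotation vector (axis times angle).
In Python, from plant import robot gives the robot as it stands. The module is installed in compiled form; this text tells all that it offers.
- The arm moves only by the tool move_arm, never from a script. Its argument "deltas" is one flat list of numbers, 7 for each row, row after row: the shift along the tool's x, y, z in m, then the turn, a rotation vector about the tool's x, y, z in rad, then the opening, from 0 (shut) to 1 (fully open). A call has 1 to 12 rows; each row is the pose to reach, as a shift and turn from the pose commanded when the call began, along the tool's axes at that moment; what a row does not reach only later rows make up. A row lasts 1/8 s, in which the tool goes at most 62.5 mm and 10.7 degrees, less where a joint would pass 70% of its speed; a pose out of reach is approached as far as the arm can. A call with a gripper value outside its range is refused whole. The fingers move at their own pace and stop on an object; "squeeze" is the grip in N (left out, the last holds). Time passes only in rows, so rows that repeat a pose let the fingers close. It gives the time, the measured TCP pose, the force, the opening and the grip force at its end, in the units of the state.
- robot.read_state(): the state, without advancing time (a new reading comes with each control period).
- robot.read_camera(name): name is "scene" or "top" or "wrist"; returns (picture, depth): 480x640x3 uint8, red, green, blue; 480x640 float32, m along the optical axis (not along the pixel's ray), 0 where there is no reading.
- robot.camera_model(name): a dict with "K" (3x3 intrinsics, pixels), "k1" (the pictures are not rectified: a ray, as slopes to the right and down, at radius r is drawn at 1 + k1 r^2 times it, then the intrinsics apply), "R" (3x3) and "t" (3): a world point X has camera coordinates R X + t; the wrist camera has in their place "tool_from_camera" (4x4, takes a point from camera to tool coordinates, whose origin is the TCP and whose axes are the flange's). Camera axes: x right, y down, z forward; pixel columns grow to the right and rows downward; lengths in m; the calibration is good to about 2 mm. A picture is of the moment at which its call begins: read the wrist's pose just before it. camera_model takes no time and is no camera call.
- robot.close_job(): hands the job in; it is judged then, once.
Trained networks look in the newest picture that a camera, given by its name, has taken for a name from the list of things; names that differ only in an ending like _2 or _b are one class to them, and where a whole thing is asked for, a point or a joint stands for the part that bears it (a point fixed in the world has none). Each returns a list of dicts, best first, with "confidence" (0 to 1); they miss things now and then, are a little off and sometimes report something else, mostly with a low value. They report only what shows in the picture. A call takes as long as a camera call.
- robot.recognise(camera, label): "uv" ([column, row] in pixels, amid what is visible of it).
The state is a dict: "t": time; "q": joint angles; "dq": joint speeds; "joint_torque": joint torques, N m; "tool_pos": TCP position; "orientation": TCP orientation; "force": force on the tool from outside, world axes, zero at the start; "wrist_torque": the same for the moment, N m; "opening": finger opening in m; "gripper_force": force on a finger pad.
Only numpy, scipy, OpenCV 4.12 (cv2) and the standard library are available. Lean on these libraries where they do the work, as an engineer would, in place of code of your own. Each camera call takes 0.05 s, during which the arm holds its last target. There are 200 camera calls.

### The job

One of the four grey keys on the sample changer's key unit is latched down. With the fingertips, tap the keys lightly one after the other, starting at the key nearest the dial, so lightly that none is pushed right down; only when all four have been tapped, press the latched one fully in and let go, so that it springs up level with the others. Do not press in the other three, and leave the cups and other things where they stand: nothing is picked up.

Things in the scene. Friction and masses are not known exactly. Their poses are not given: they have to be found in the camera images.
- console: the key unit of the sample changer: a fixed white box 150 mm (its x) x 370 mm (its y) x 60 mm high on the table; origin at the centre of its underside, so its flat top is at 60 mm. Its y axis runs along the row of keys towards the dial: a fixed black round knob, 34 mm across and 14 mm high, standing on the top at y = +135 mm in this frame, which never turns or moves
- key1: grey key, the one nearest the dial (console x = 0, y = 69 mm); origin at the centre of its top face, z up. The four keys are identical: flat tops 32 mm (console x) by 26 mm (console y), 46 mm apart, a free one standing 14 mm above the console's top.
- key2: grey key, second from the dial (console x = 0, y = 23 mm); origin at the centre of its top face, z up. Every free key moves straight down up to 10 mm against a spring (2 N to start, rising evenly to 10 N at the bottom) and always springs back up.
- key3: grey key, third from the dial (console x = 0, y = -23 mm); origin at the centre of its top face, z up. One of the four, a different one each time, is latched: its top stands 4.5 mm lower than a free one, 9.5 mm above the console's top, and gives nothing under less than 5.5 N.
- key4: grey key, the one farthest from the dial (console x = 0, y = -69 mm); origin at the centre of its top face, z up. A latched key pressed to the bottom (5.5 mm farther, about 10 N; its catch lets go about half-way, at 7 to 8 N) and let go springs fully up and stays up; let go sooner it stays latched.
- cup1: loose open stainless sample cup, 42 mm across and 30 mm high, standing upright; origin at the centre of its underside; a bystander, on the console's top at the end away from the dial (about console y = -150 mm)
- cup2: loose open stainless sample cup, 42 mm across and 30 mm high, standing upright; origin at the centre of its underside; a bystander, on the table close in front of or beyond the console
- cup3: loose open stainless sample cup, 42 mm across and 30 mm high, standing upright; origin at the centre of its underside; a bystander, on the table close in front of or beyond the console
- cup4: loose open stainless sample cup, 42 mm across and 30 mm high, standing upright; origin at the centre of its underside; a bystander, on the table close in front of or beyond the console
- die: loose steel pressing die, 44 mm foot with a 24 mm stem, 45 mm high, standing on the table close in front of or beyond the console; origin at the centre of its underside; a bystander
- reagent: loose amber bottle, 60 mm across and 130 mm high, standing at the robot's left; origin at the centre of its underside; a bystander
- spatula: loose spatula 160 mm long lying on the table at the robot's left; a bystander

How it is judged:
On the way, in this order (a step that is already met when the one before it is completed fails the run):
1. a finger has touched the key nearest the dial (contact force between the fingers and key1 above 0.4 N), for 0.02 s.
2. a finger has touched the key second from the dial (contact force between the fingers and key2 above 0.4 N), for 0.02 s.
3. a finger has touched the key third from the dial (contact force between the fingers and key3 above 0.4 N), for 0.02 s.
4. a finger has touched the key farthest from the dial (contact force between the fingers and key4 above 0.4 N), for 0.02 s.
5. after all four taps the latched key, pressed to trip its catch, has come up level with the others (z of each of key1, key2, key3, key4 in the frame of console above 0.0722 m), for 0.2 s.
At the end, for the whole second after the job is handed in: all four key tops stand level within 1.8 mm of fully up (14 mm above the console's top), and no bystander has moved by 20 mm or more (all of step 5 and distance of each of cup1, cup2, cup3, cup4, die, reagent, spatula from where it was at the start of the episode below 0.02 m); the robot touches nothing.
It fails at once if a key that was up is pushed down by more than 8 mm (distance of any of key1, key2, key3, key4 from where it was at the start of the episode above 0.008 m).
It fails at once if a bystander is moved by more than 20 mm (distance of any of cup1, cup2, cup3, cup4, die, reagent, spatula from where it was at the start of the episode above 0.02 m).
It also fails if it takes over 51 s, if anything falls off the work surface, if the arm or the gripper's body presses on something with over 40 N, if the wrist force passes 120 N, or if a joint passes its speed limit or range.

## Working session

There is one attempt and no reset: what is moved stays moved. The work goes in short steps, Python scripts to look and compute and a tool call to move; the robot and the scene stay as the last step left them, time stands still between calls to the robot, and variables do not carry over. Pictures are saved under pics/ and viewed, at most 10 in all, crops included, and the job is handed in when it is done.

Besides the shell and the picture viewer there is one more tool, called after "Call:" as a command line: name --argument value ..., lists and objects as JSON in quotes. move_arm: Moves the arm, as the interface text tells. Its arguments: {"type":"object","properties":{"deltas":{"type":"array","items":{"type":"number"}},"squeeze":{"type":"number"}},"required":["deltas"]}

```bash
mkdir -p pics
cat > h.py <<'E'
import numpy as np, cv2
from scipy.spatial.transform import Rotation as Ro
from plant import robot
def world(name, us, vs, depth, st=None):
    m=robot.camera_model(name);K=np.array(m["K"]);k=m["k1"]
    us=np.atleast_1d(us).astype(float);vs=np.atleast_1d(vs).astype(float)
    xd=(us-K[0,2])/K[0,0];yd=(vs-K[1,2])/K[1,1];x,y=xd.copy(),yd.copy()
    for _ in range(15):
        f=1+k*(x*x+y*y);x,y=xd/f,yd/f
    P=np.stack([x,y,np.ones_like(x)],1)*np.atleast_1d(depth)[:,None]
    if "R" in m: return (P-np.array(m["t"]))@np.array(m["R"])
    T=np.array(m["tool_from_camera"]);P=P@T[:3,:3].T+T[:3,3]
    return P@Ro.from_rotvec(st["orientation"]).as_matrix().T+np.array(st["tool_pos"])
E
python3 - <<'E'
from h import *
st=robot.read_state();print(st["t"],st["tool_pos"],st["orientation"],st["force"])
for n in ["scene","top"]:
    p,d=robot.read_camera(n);cv2.imwrite(f"pics/{n}0.png",p[:,:,::-1]);np.save(n+"0.npy",d)
for l in ["console","key1","key2","key3","key4","cup1","die","reagent"]:
    r=robot.recognise("top",l)
    for a in r[:4]:
        u,v=a["uv"];z=d[int(v),int(u)]
        print(l,np.round(a["confidence"],2),np.round([u,v],1),np.round(world("top",u,v,z)[0],4))
E
```

```text
0.0 [ 0.18737775 -0.56941806  0.22859951] [-3.10021359e+00 -4.96801077e-01  2.17285592e-04] [1.01779689 0.32257046 0.88800051]
console 0.93 [393.  230.1] [0.5875 0.0173 0.0722]
key1 0.74 [386.6 227.6] [0.5933 0.0309 0.0713]
key1 0.73 [365.9 239.8] [0.5675 0.0764 0.0693]
key1 0.58 [411.2 221.6] [ 0.6057 -0.0231  0.072 ]
key1 0.53 [427.6 220.6] [0.4028 0.1641 1.1469]
key2 0.74 [386.6 227.6] [0.5933 0.0309 0.0713]
key2 0.73 [365.9 239.8] [0.5675 0.0764 0.0693]
key2 0.58 [411.2 221.6] [ 0.6057 -0.0231  0.072 ]
key2 0.53 [427.6 220.6] [0.4028 0.1641 1.1469]
key3 0.74 [386.6 227.6] [0.5933 0.0309 0.0713]
key3 0.73 [365.9 239.8] [0.5675 0.0764 0.0693]
key3 0.58 [411.2 221.6] [ 0.6057 -0.0231  0.072 ]
key3 0.53 [427.6 220.6] [0.4028 0.1641 1.1469]
key4 0.74 [386.6 227.6] [0.5933 0.0309 0.0713]
key4 0.73 [365.9 239.8] [0.5675 0.0764 0.0693]
key4 0.58 [411.2 221.6] [ 0.6057 -0.0231  0.072 ]
key4 0.53 [427.6 220.6] [0.4028 0.1641 1.1469]
cup1 0.86 [462.2 211.9] [ 0.6279 -0.1395  0.0632]
cup1 0.73 [389.6 290.2] [0.4617 0.0203 0.004 ]
cup1 0.72 [344.3 194.8] [0.6845 0.1183 0.0015]
cup1 0.55 [422.2 162.2] [ 0.7613 -0.0676  0.0035]
die 0.81 [433.  271.6] [ 0.5006 -0.0768  0.0209]
die 0.39 [420.7 161.3] [ 0.7637 -0.0642  0.0032]
reagent 0.61 [208.3 240.8] [0.5653 0.4104 0.0992]
```

Run:
```python
import cv2
a=cv2.imread("pics/top0.png")[140:320,300:500]
cv2.imwrite("pics/top0c.png",cv2.resize(a,(660,594),interpolation=cv2.INTER_CUBIC))
```

```text
(no output)
```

View pics/top0c.png

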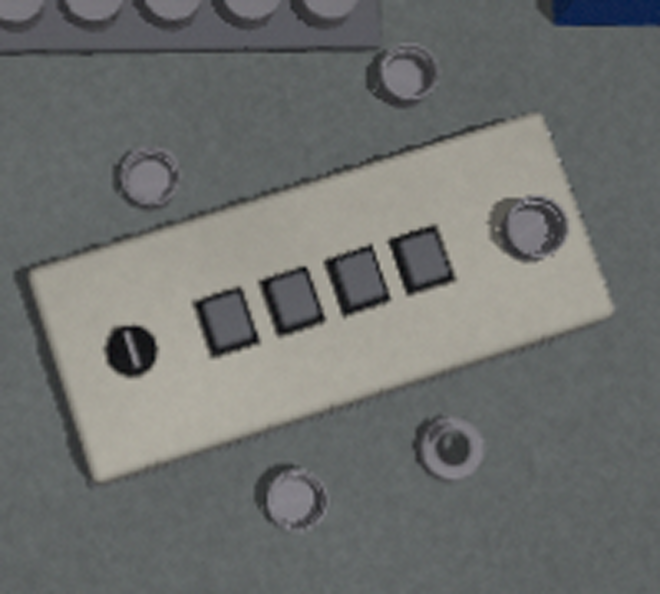

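View pics/scene0.png

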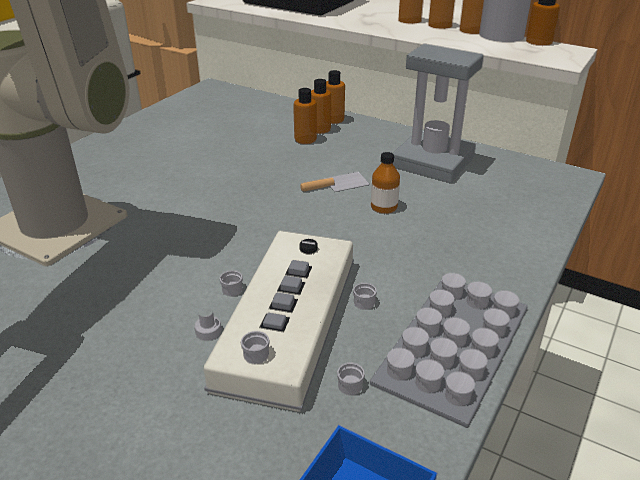

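The top picture shows the dial at crop (131,350), the keys running from (226,322) for key1 to (422,259) for key4, and cup1 at (530,228). The cups and die stand clear of the row, and the scene view agrees.

Run:
```python
from h import *
d=np.load("top0.npy")
c=np.array([[131,350],[226,322],[293,300],[358,279],[422,259]])/3.3+[300,140]
for u,v in c:
    z=np.median(d[int(v)-2:int(v)+3,int(u)-2:int(u)+3]);print(np.round(world("top",u,v,z)[0],4))
st=robot.read_state();print(st["t"]);print(np.round(Ro.from_rotvec(st["orientation"]).as_matrix(),3));print(np.round(robot.camera_model("wrist")["tool_from_camera"],3),robot.camera_model("wrist")["K"],robot.tips_ahead)
```

```text
[0.554  0.1333 0.0739]
[0.5719 0.0709 0.0719]
[0.5858 0.0266 0.0725]
[ 0.5992 -0.0168  0.0726]
[ 0.6129 -0.0608  0.0681]
0.5
[[ 0.95   0.312 -0.   ]
 [ 0.312 -0.95   0.   ]
 [-0.    -0.    -1.   ]]
[[ 0.    -0.965 -0.261  0.072]
 [ 1.     0.     0.001 -0.   ]
 [-0.001 -0.261  0.965 -0.156]
 [ 0.     0.     0.     1.   ]] [[418.4483749    0.         320.4374127 ]
 [  0.         418.4483749  236.75017769]
 [  0.           0.           1.        ]] 0.011
```

Call:
move_arm --deltas '[0.563,-0.419,0,0,0,-1.555,0,0.563,-0.419,0,0,0,-1.555,0,0.563,-0.419,0,0,0,-1.555,0,0.563,-0.419,0,0,0,-1.555,0,0.563,-0.419,0,0,0,-1.555,0,0.563,-0.419,0,0,0,-1.555,0,0.563,-0.419,0,0,0,-1.555,0,0.563,-0.419,0,0,0,-1.555,0,0.563,-0.419,0,0,0,-1.555,0,0.563,-0.419,0,0,0,-1.555,0,0.563,-0.419,0,0,0,-1.555,0,0.563,-0.419,0,0,0,-1.555,0]' --squeeze 10

```text
t: 2.0
tool_pos: [0.5926, 0.0074, 0.2293]
orientation: [-1.857, -2.534, -0.001]
force: [-0.1, 0.2, -0.7]
opening: 0.0005
gripper_force: 0.0
```

Run:
```python
from h import *
st=robot.read_state();print(np.round(st["tool_pos"],4),np.round(Ro.from_rotvec(st["orientation"]).as_matrix(),3))
p,d=robot.read_camera("wrist");cv2.imwrite("pics/w0.png",p[:,:,::-1]);np.save("w0.npy",d)
for l in ["key1","dial"]:
  try:
    for a in robot.recognise("wrist",l): print(l,a)
  except Exception as e: print(e)
fs=[]
for _ in range(4):
    robot.read_camera("wrist"); fs.append(robot.read_state()["force"])
print(np.round(fs,2))
```

```text
[0.5926 0.0074 0.2293] [[-0.301  0.954 -0.   ]
 [ 0.954  0.301  0.001]
 [ 0.001  0.    -1.   ]]
key1 {'uv': [321.8, 131.1], 'confidence': 0.88}
key1 {'uv': [320.9, 194.6], 'confidence': 0.73}
key1 {'uv': [326.2, 254.8], 'confidence': 0.56}
it knows: console, cup, die, key, reagent, spatula
[[ 0.19 -0.62  0.37]
 [ 0.05  0.38  0.25]
 [-0.26  0.5  -0.24]
 [ 0.27  0.13  0.12]]
```

View pics/w0.png

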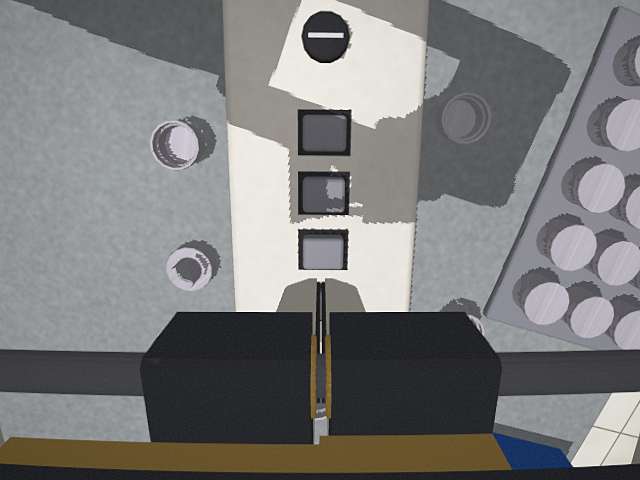

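The wrist view shows the dial at (326,37) and key1, key2 and key3 at (325,132), (324,193) and (323,250). The shut fingers hide key4.

Run:
```python
from h import *
st=robot.read_state();d=np.load("w0.npy");R=Ro.from_rotvec(st["orientation"]).as_matrix()
for n,u,v in [("dial",326,37),("k1",325,132),("k2",324,193),("k3",323,250),("top12",324,163),("top L",265,200),("top R",385,200)]:
    U,V=np.meshgrid(np.arange(u-6,u+7),np.arange(v-5,v+6)) if n!="top12" else np.meshgrid(np.arange(u-60,u-45),np.arange(v-5,v+6))
    P=world("wrist",U.ravel(),V.ravel(),d[V.ravel(),U.ravel()],st);P=P[d[V.ravel(),U.ravel()]>0]
    w=world("wrist",u,v,d[v,u],st)[0]; w[2]=np.median(P[:,2])
    print(n,np.round(w,4),"tool",np.round(R.T@(w-st["tool_pos"]),4),"sd",P[:,2].std().round(4),len(P))
```

```text
dial [0.5554 0.1285 0.0761] tool [0.1309 0.0034 0.1536] sd 0.0011 143
k1 [0.5738 0.0672 0.0756] tool [0.0669 0.0029 0.1542] sd 0.0007 143
k2 [0.5864 0.0245 0.0756] tool [0.0224 0.0023 0.1542] sd 0.0007 143
k3 [ 0.599  -0.0184  0.0756] tool [-0.0222  0.0016  0.1542] sd 0.0007 143
top12 [0.5802 0.0446 0.0616] tool [0.0435 0.0023 0.1681] sd 0.0007 164
top L [0.5445 0.0035 0.0616] tool [ 0.0147 -0.0439  0.1682] sd 0.0007 143
top R [0.6346 0.0313 0.0615] tool [0.0147 0.0504 0.1683] sd 0.0007 143
```

Keys 1–3 are up, and the top view shows key4 about 4 mm lower, so key4 is the latched one. Next I'll approach key1.

Call:
move_arm --deltas '[0.069,0.002,0.06,0,0,0,0,0.069,0.002,0.11,0,0,0,0,0.069,0.002,0.125,0,0,0,0,0.069,0.002,0.135,0,0,0,0,0.069,0.002,0.14,0,0,0,0,0.069,0.002,0.14,0,0,0,0,0.069,0.002,0.14,0,0,0,0]'

```text
t: 3.18
tool_pos: [0.5739, 0.0701, 0.0911]
orientation: [1.862, 2.528, 0.002]
force: [0.1, 0.1, -0.2]
opening: 0.0005
gripper_force: 0.0
```

Call:
move_arm --deltas '[0,0,0.002,0,0,0,0,0,0,0.004,0,0,0,0,0,0,0.005,0,0,0,0,0,0,0.005,0,0,0,0]'

```text
t: 3.68
tool_pos: [0.5728, 0.0705, 0.0847]
orientation: [1.862, 2.53, -0.0]
force: [-0.5, 0.5, 1.1]
opening: 0.0001
gripper_force: 1.1
```

Call:
move_arm --deltas '[0,0,0.0015,0,0,0,0,0,0,0.0015,0,0,0,0]'

```text
t: 3.92
tool_pos: [0.5729, 0.0705, 0.0833]
orientation: [1.862, 2.53, 0.0]
force: [-0.6, -0.2, 4.4]
opening: 0.0005
gripper_force: 1.7
```

Call:
move_arm --deltas '[0,0,-0.012,0,0,0,0,0,0,-0.012,0,0,0,0,-0.046,0,-0.012,0,0,0,0,-0.046,0,-0.012,0,0,0,0,-0.046,0,-0.004,0,0,0,0,-0.046,0,-0.001,0,0,0,0,-0.046,0,0,0,0,0,0,-0.046,0,0,0,0,0,0]'

```text
t: 4.92
tool_pos: [0.5861, 0.027, 0.0831]
orientation: [-1.861, -2.53, 0.0]
force: [-2.3, 0.2, 2.7]
opening: 0.0006
gripper_force: 1.7
```

Call:
move_arm --deltas '[0,0,-0.012,0,0,0,0,0,0,-0.012,0,0,0,0,-0.046,0,-0.012,0,0,0,0,-0.046,0,-0.012,0,0,0,0,-0.046,0,-0.004,0,0,0,0,-0.046,0,-0.001,0,0,0,0,-0.046,0,0,0,0,0,0,-0.046,0,0,0,0,0,0]'

```text
t: 5.92
tool_pos: [0.5998, -0.0168, 0.0831]
orientation: [-1.861, -2.53, 0.0]
force: [-1.8, -0.8, 2.2]
opening: 0.0007
gripper_force: 1.7
```

Call:
move_arm --deltas '[0,0,0.001,0,0,0,0,0,0,0.001,0,0,0,0]'

```text
t: 6.18
tool_pos: [0.6001, -0.017, 0.0822]
orientation: [-1.862, -2.53, -0.001]
force: [-2.7, 1.6, 4.3]
opening: 0.0005
gripper_force: 2.1
```

Call:
move_arm --deltas '[0,0,-0.012,0,0,0,0,0,0,-0.012,0,0,0,0,-0.046,0,-0.012,0,0,0,0,-0.046,0,-0.012,0,0,0,0,-0.046,0,-0.004,0,0,0,0,-0.046,0,0,0,0,0,0,-0.046,0,0.001,0,0,0,0,-0.046,0,0.001,0,0,0,0]'

```text
t: 7.18
tool_pos: [0.6137, -0.0608, 0.0809]
orientation: [-1.861, -2.531, 0.0]
force: [-0.2, 0.1, 0.4]
opening: 0.0005
gripper_force: 0.0
```

Call:
move_arm --deltas '[0,0,0.0006,0,0,0,0,0,0,0.0006,0,0,0,0]'

```text
t: 7.42
tool_pos: [0.6139, -0.0612, 0.0806]
orientation: [1.862, 2.53, 0.0]
force: [-0.2, 0.4, 0.2]
opening: 0.0004
gripper_force: 0.0
```

Call:
move_arm --deltas '[0,0,0.0006,0,0,0,0,0,0,0.0006,0,0,0,0]'

```text
t: 7.68
tool_pos: [0.6139, -0.0612, 0.0804]
orientation: [1.862, 2.53, 0.0]
force: [-2.1, 1.3, 5.0]
opening: 0.0005
gripper_force: 2.3
```

All four are tapped. Now pressing key4 fully.

Call:
move_arm --deltas '[0,0,0.002,0,0,0,0,0,0,0.004,0,0,0,0,0,0,0.0055,0,0,0,0,0,0,0.006,0,0,0,0,0,0,0.006,0,0,0,0]'

```text
t: 8.3
tool_pos: [0.614, -0.0613, 0.0753]
orientation: [1.862, 2.53, 0.0]
force: [-5.9, 1.2, 11.0]
opening: 0.0003
gripper_force: 5.9
```

Call:
move_arm --deltas '[0,0,0.001,0,0,0,0,0,0,0.001,0,0,0,0]'

```text
t: 8.55
tool_pos: [0.6141, -0.0613, 0.0752]
orientation: [1.862, 2.53, 0.0]
force: [-9.8, 1.5, 18.6]
opening: 0.0002
gripper_force: 9.2
```

Call:
move_arm --deltas '[0,0,-0.01,0,0,0,0,0,0,-0.06,0,0,0,0,0,0,-0.12,0,0,0,0,-0.05,0,-0.15,0,0,0,0,-0.05,0,-0.15,0,0,0,0,-0.05,0,-0.15,0,0,0,0,-0.05,0,-0.15,0,0,0,0]'

```text
t: 9.43
tool_pos: [0.6277, -0.108, 0.2209]
orientation: [-1.859, -2.528, 0.002]
force: [-0.5, -0.5, 0.3]
opening: 0.0005
gripper_force: 0.0
```

Run:
```python
from h import *
st=robot.read_state();print(st["t"],st["tool_pos"])
p,d=robot.read_camera("wrist");cv2.imwrite("pics/w1.png",p[:,:,::-1])
m=robot.camera_model("wrist");T=np.array(m["tool_from_camera"]);K=np.array(m["K"]);R=Ro.from_rotvec(st["orientation"]).as_matrix()
for n,w in [("k1",(.573,.0705,.074)),("k2",(.5864,.0265,.074)),("k3",(.600,-.017,.074)),("k4",(.6139,-.061,.074))]:
    c=T[:3,:3].T@(R.T@(np.array(w)-st["tool_pos"])-T[:3,3]);x=c[:2]/c[2];x*=1+m["k1"]*(x@x)
    u,v=(K[:2,:2]@x+K[:2,2]).astype(int)
    if not(6<u<634 and 5<v<474): print(n,u,v);continue
    U,V=np.meshgrid(np.arange(u-6,u+7),np.arange(v-5,v+6));P=world("wrist",U.ravel(),V.ravel(),d[V.ravel(),U.ravel()],st)
    print(n,u,v,np.median(P[:,2]).round(4))
```

```text
9.425 [ 0.62765967 -0.10797045  0.22085615]
k1 323 -54
k2 322 20 0.075
k3 322 91 0.075
k4 322 158 0.0751
```

View pics/w1.png

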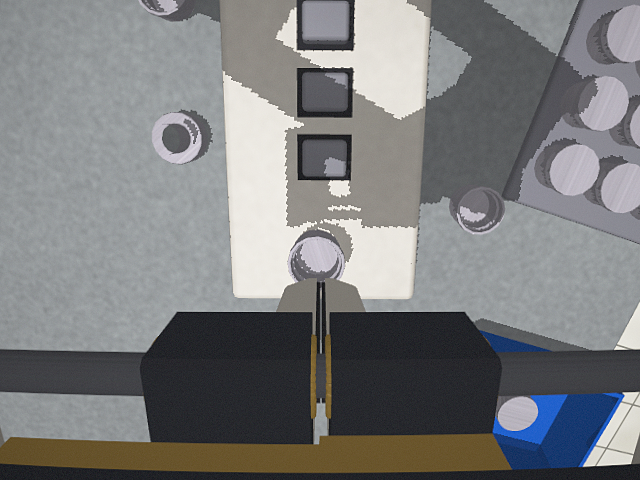

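Key2, key3 and key4 at (323,22), (324,92) and (324,157) now stand level, and cup1 at (317,257) is undisturbed. Bystanders are in place, so I'm handing in.

```bash
python3 -c "
from plant import robot
print(robot.close_job())"
```

```text
the job is handed in; nothing more can be done
None
```

I tapped all four keys lightly in order from the dial, then pressed the latched one (key4) fully in and let it go. It now reads level with key2 and key3; key1 was out of that last view. The job is handed in, at about 9.5 s of the 51 s allowed, with no verdict returned.

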